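Scrape plaster chips out from under a rack's upper tier into a catch tray

TASK

Plaster has flaked onto the lower board of the storage rack. Take the hand scraper by its leaning grip, reach in under the slatted upper tier behind the six chips and draw them all off the board's front edge into the steel tray below, moving them with the scraper and never with the hand. Then set the scraper down upright in its white dish before letting go of it, leaving the jars, the can and the bottle where they stand and not knocking the rack with the gripper or arm.

Things in the scene. Friction and masses are not known exactly. Their poses are not given: they have to be found in the camera images.
- rack: Fixed galvanised rack: brown lower board, open slatted tier above. Origin on the table under the middle of the board's front edge; x points into the rack, away from the robot; y left along the edge; z up. Board 240 deep (x 0 to 240), 420 wide, top at z 73, 16 thick; front open, 12 mm high lips at back and sides. Uprights at y +-215: x 12 (up to z 85), x 108 and x 228 (up to z 335).
- board_edge (a point): Middle of the lower board's front edge, on its top surface (73 mm above the table).
- tier_edge (a point): Middle of the front edge of the upper tier, on its underside: 100 behind the board's front edge, 315 above the table, so 242 above the board. The tier is seven flat slats along y, 4 thick, reaching 140 further back, with gaps one can see through, and a rail at each end (y +-212) hanging 12 lower.
- tray: Loose open steel catch tray on the table, 150 deep (its x) x 350 wide (its y) x 35 high, walls and floor 3 thick, about 0.8 kg, lying along the rack's front with its far 17 to 29 mm under the board's front edge. Origin: centre of its underside.
- dish: Fixed shallow white plastic dish that the scraper stands in, 110 (its x) x 180 (its y) x 14 high outside, walls and floor 4 thick (inside 102 x 172, floor 4 above the table). Origin: centre of its underside. Either left or right of the tray.
- scraper: Loose wooden hand scraper, 0.14 to 0.22 kg, standing in the dish on its flat foot, stable. Origin: centre of the foot's underside, z up. Foot block x -18 to 22, 118 wide (y), 24 high; on its -x side a black rubber wiping strip 124 wide, 18 high, outer face x -23, bottom flush. A straight grip leans 40 degrees from vertical towards -x, from (-4,0,16) to its end (-84,0,112).
- grip (a point): Point on the centre line of the scraper's leaning grip, 88 mm up along it: (-61, 0, 83) mm from the scraper's origin in its axes, 37 mm short of the grip's end. The grip is 24 thick along y, 22 the other way, with plain flat sides at y +-12 to pinch. In the dish it leans roughly towards the robot (within 0.3 rad of world -x).
- chip1: Loose flat flake of white plaster, about 30 x 24 x 9 mm, 10 to 17 g, lying on the rack's lower board at first, 73 to 141 mm behind its front edge and within 81 mm of its middle. Origin: centre of its underside (as laid).
- chip2: Loose flat flake of white plaster, about 26 x 26 x 8 mm, 10 to 17 g, lying on the rack's lower board at first, 73 to 141 mm behind its front edge and within 81 mm of its middle. Origin: centre of its underside (as laid).
- chip3: Loose flat flake of white plaster, about 33 x 20 x 9 mm, 10 to 17 g, lying on the rack's lower board at first, 73 to 141 mm behind its front edge and within 81 mm of its middle. Origin: centre of its underside (as laid).
- chip4: Loose flat flake of white plaster, about 24 x 22 x 10 mm, 10 to 17 g, lying on the rack's lower board at first, 73 to 141 mm behind its front edge and within 81 mm of its middle. Origin: centre of its underside (as laid).
- chip5: Loose flat flake of white plaster, about 30 x 26 x 8 mm, 10 to 17 g, lying on the rack's lower board at first, 73 to 141 mm behind its front edge and within 81 mm of its middle. Origin: centre of its underside (as laid).
- chip6: Loose flat flake of white plaster, about 28 x 19 x 9 mm, 10 to 17 g, lying on the rack's lower board at first, 73 to 141 mm behind its front edge and within 81 mm of its middle. Origin: centre of its underside (as laid).
- jar: Bystander: amber glass storage jar with wooden lid, 64 across, 105 high, 0.4 kg, standing near one end of the lower board (about 166 mm from its middle). Origin: centre of the underside.
- can: Bystander: steel can with paper label, 66 across, 85 high, 0.4 kg, standing near the other end of the lower board. Origin: centre of the underside.
- tall_jar: Bystander: clear glass jar with wooden lid, 60 across, 120 high, 0.4 kg, standing on the upper slatted tier towards its left end. Origin: centre of the underside.
- bottle: Bystander: blue plastic bottle with a paper label, 68 across, 200 high, 0.6 kg, on the table on the other side of the tray from the dish. Origin: centre of the underside.
Things that resemble listed ones, but are neither listed nor needed, are in the scene too. What is shaped like the scraper but pink is not meant.

How it is judged:
On the way, in this order (a step that is already met when the one before it is completed fails the run):
1. the scraper is lifted from its dish in the gripper (its foot over 45 mm above the table) (contact force between the fingers and scraper above 1 N and height (world z) of scraper above 0.045 m), for 0.2 s.
2. all six chips lie in the tray, the scraper still in the gripper (all of step 1 and x of chip1 in the frame of tray between -0.075 and 0.075 m and y of chip1 in the frame of tray between -0.175 and 0.175 m and z of each of chip1, chip2, chip3, chip4, chip5, chip6 in the frame of tray below 0.03 m and x of chip2 in the frame of tray between -0.075 and 0.075 m and y of chip2 in the frame of tray between -0.175 and 0.175 m and x of chip3 in the frame of tray between -0.075 and 0.075 m and y of chip3 in the frame of tray between -0.175 and 0.175 m and x of chip4 in the frame of tray between -0.075 and 0.075 m and y of chip4 in the frame of tray between -0.175 and 0.175 m and x of chip5 in the frame of tray between -0.075 and 0.075 m and y of chip5 in the frame of tray between -0.175 and 0.175 m and x of chip6 in the frame of tray between -0.075 and 0.075 m and y of chip6 in the frame of tray between -0.175 and 0.175 m), for 0.2 s.
3. the scraper stands in its dish while the gripper still has it (not dropped) (x of scraper in the frame of dish between -0.052 and 0.052 m and y of scraper in the frame of dish between -0.087 and 0.087 m and z of scraper in the frame of dish below 0.012 m and angle between scraper's own z axis and vertical below 0.12 rad and contact force between the fingers and scraper above 1 N), for 0.1 s.
At the end, for the whole second after the job is handed in: All six chips lie in the steel tray (origins within its outline, less than 30 mm above its underside) and are still; the scraper stands in its dish, its origin within 52 x 87 mm of the dish's centre and less than 12 mm above its underside, within 0.12 rad of upright, still and released (x of chip1 in the frame of tray between -0.075 and 0.075 m and y of chip1 in the frame of tray between -0.175 and 0.175 m and z of each of chip1, chip2, chip3, chip4, chip5, chip6 in the frame of tray below 0.03 m and x of chip2 in the frame of tray between -0.075 and 0.075 m and y of chip2 in the frame of tray between -0.175 and 0.175 m and x of chip3 in the frame of tray between -0.075 and 0.075 m and y of chip3 in the frame of tray between -0.175 and 0.175 m and x of chip4 in the frame of tray between -0.075 and 0.075 m and y of chip4 in the frame of tray between -0.175 and 0.175 m and x of chip5 in the frame of tray between -0.075 and 0.075 m and y of chip5 in the frame of tray between -0.175 and 0.175 m and x of chip6 in the frame of tray between -0.075 and 0.075 m and y of chip6 in the frame of tray between -0.175 and 0.175 m and x of scraper in the frame of dish between -0.052 and 0.052 m and y of scraper in the frame of dish between -0.087 and 0.087 m and z of scraper in the frame of dish below 0.012 m and angle between scraper's own z axis and vertical below 0.12 rad and linear speed of each of scraper, chip1, chip2, chip3, chip4, chip5, chip6 below 0.02 m/s and contact force between the fingers and scraper below 0.1 N); the robot touches nothing.
It fails at once if a chip touched by the gripper or arm (over 0.5 N) (contact force between any of the fingers, the arm and chip1 above 0.5 N or contact force between any of the fingers, the arm and chip2 above 0.5 N or contact force between any of the fingers, the arm and chip3 above 0.5 N or contact force between any of the fingers, the arm and chip4 above 0.5 N or contact force between any of the fingers, the arm and chip5 above 0.5 N or contact force between any of the fingers, the arm and chip6 above 0.5 N).
It fails at once if the rack knocked by the gripper or arm (over 12 N) (contact force between any of the fingers, the arm and rack above 12 N).
It fails at once if a jar, the can or the bottle moved by over 20 mm or tipped by over 0.25 rad (distance of any of jar, can, tall_jar, bottle from where it was at the start of the episode above 0.02 m or angle between any of jar, can, tall_jar, bottle's own z axis and vertical above 0.25 rad).
It also fails if it takes over 66 s, if anything falls off the work surface, if the arm or the gripper's body presses on something with over 40 N, if the wrist force passes 120 N, or if a joint passes its speed limit or range.

ROBOT

A 6-joint arm with a two-finger parallel gripper is mounted at the origin on the work surface. World frame = base frame: x ahead of the robot, y to its left, z up, the work surface at z = 0. Lengths are in m, angles in rad, forces in N, time in s.
With the tool pointing down it reaches from about 0.425 to 1.125 m from the base axis. Payload 14.9 kg.
Tool frame: the origin (TCP) lies midway between the tips of the shut fingers; the grasp point (between the pads) lies 19 mm behind it; z points along the fingers, y is the line along which they close (so a half turn about z gives the same grasp; the last joint's range is limited). The gripper opens to 91 mm and grips with 3 to 60 N. Pads are 32 mm wide; open, the fingers measure 118 mm over their backs; the gripper's body (76 mm by 178 mm) begins 60 mm behind the grasp point.
Start: joints at [-1.367, 0.379, 1.734, -0, 1.028, -0.033], TCP at [0.164, -0.68, 0.214] pointing down, gripper open.
Joint ranges: [-2.77, 2.77], [-0.74, 2.19], [0, 2.66], [-1.06, 4.2], [0.31, 2.87], [-3.08, 3.08]. Speed limits (rad/s): [1.89, 1.89, 2.39, 3.14, 3.14, 3.14].

INTERFACE

Orientations are given as a 3x3 rotation matrix whose columns are the frame's x, y, z axes.
In Python, from cell import robot gives the robot as it stands.
- The arm moves only by the shell command python3 -m inch 'ROWS' [OPENING] [FORCE]. ROWS is JSON, one flat list of numbers, 4 for each row, row after row: the shift along the tool's x, y, z in m, then the turn about the tool's z in rad. In form: [dx, dy, dz, roll, dx, dy, dz, roll, ...]. A call has 1 to 5 rows; each row is the pose to reach, as a shift and turn from the pose commanded when the call began, along the tool's axes at that moment; what a row does not reach only later rows make up. A row lasts 1/8 s, in which the tool goes at most 62.5 mm and 10.7 degrees, less where a joint would pass 70% of its speed; a pose out of reach is approached as far as the arm can. A call with a gripper value outside its range is refused whole. OPENING is the gripper command: -1 is shut, 1 is fully open, values between are in proportion, set as the call begins (- or left out, the last holds). The fingers move at their own pace and stop on an object; FORCE is the grip in N (left out, the last holds). Time passes only in rows, so rows that repeat a pose let the fingers close. It gives the time, the measured TCP pose, the force, the opening and the grip force at its end, in the units of the state.
- robot.get_state(): the state, without advancing time (a new reading comes with each control period).
- robot.snapshot(name): name is "side" or "top" or "wrist"; returns a dict with "img" (400x640x3 uint8, red, green, blue), "fx", "fy", "cx", "cy" (pixels), "world_from_camera" (4x4, takes a point from camera to world coordinates); the wrist camera has in their place "hand_eye" (4x4, takes a point from camera to tool coordinates, whose origin is the TCP and whose axes are the flange's). Camera axes: x right, y up, looking along -z (the intrinsics and any distortion apply to the point x, -y, -z); pixel columns grow to the right and rows downward; lengths in m; the calibration is good to about 2 mm. A picture is of the moment at which its call begins: read the wrist's pose just before it. There is no depth.
- robot.close_job(): hands the job in; it is judged then, once.
Trained networks look in a picture, given as the dict that the camera call returned (one of the last four; its "shot" number tells which), for a name from the list of things; names that differ only in an ending like _2 or _b are one class to them, and where a whole thing is asked for, a point or a joint stands for the part that bears it (a point fixed in the world has none). Each returns a list of dicts, best first, with "confidence" (0 to 1); they miss things now and then, are a little off and sometimes report something else, mostly with a low value. They report only what shows in the picture. A call takes as long as a camera call. They do not tell look-alikes from the thing itself.
- robot.masks_of(picture, name): "pixels" (400x640 bool, what is visible of it).
- robot.place_of(picture, name): "at" ([x, y, z] in m, in world coordinates, good to about 4 mm: a listed point, or the origin of a listed thing).
The state is a dict: "time": time; "qpos": joint angles; "qd": joint speeds; "tau": joint torques, N m; "tcp_pos": TCP position; "orientation": TCP orientation; "contact_force": force on the tool from outside, world axes, zero at the start; "ft_torque": the same for the moment, N m; "width": finger opening in m; "finger_force": force on a finger pad.
Only numpy, scipy, OpenCV 4.12 (cv2) and the standard library are available. Lean on these libraries where they do the work, as an engineer would, in place of code of your own. Each camera call takes 0.05 s, during which the arm holds its last target. There are 200 camera calls.

## Working session

There is one attempt and no reset: what is moved stays moved. The work goes in short steps, Python scripts to look and compute and a shell command to move; the robot and the scene stay as the last step left them, time stands still between calls to the robot, and variables do not carry over. Pictures are saved under pics/ and viewed, at most 10 in all, crops included, and the job is handed in when it is done.

```bash
ls; mkdir -p pics; cat > h.py <<'E'
from cell import robot
import numpy as np, cv2
def save(p,f,crop=None,scale=1):
    im=p["img"][:,:,::-1]
    if crop: im=im[crop[1]:crop[3],crop[0]:crop[2]]
    if scale!=1: im=cv2.resize(im,None,fx=scale,fy=scale,interpolation=cv2.INTER_CUBIC)
    cv2.imwrite("pics/"+f,im)
def ray(p,u,v,W=None):
    W=np.array(p["world_from_camera"]) if W is None else W
    d=np.array([(u-p["cx"])/p["fx"],-(v-p["cy"])/p["fy"],-1.0])
    return W[:3,3],W[:3,:3]@d
def onz(p,u,v,z,W=None):
    o,d=ray(p,u,v,W); return o+d*(z-o[2])/d[2]
def proj(p,X,W=None):
    W=np.array(p["world_from_camera"]) if W is None else W
    c=W[:3,:3].T@(np.array(X)-W[:3,3]); return p["cx"]+p["fx"]*c[0]/-c[2], p["cy"]-p["fy"]*c[1]/-c[2]
def tri(rs):
    A=np.zeros((3,3));b=np.zeros(3)
    for o,d in rs:
        d=d/np.linalg.norm(d);M=np.eye(3)-np.outer(d,d);A+=M;b+=M@o
    return np.linalg.solve(A,b)
E
python3 - <<'E'
from h import *
np.set_printoptions(precision=3,suppress=True)
print(robot.get_state())
S={}
for n in("top","side"):
    p=robot.snapshot(n);S[n]=p
    save(p,n+"1.png",scale=1.25)
    print(n,[k for k in p if k!="img"],p["fx"],p["cx"],p["cy"],p["world_from_camera"])
for t in["rack","board_edge","tier_edge","tray","dish","scraper","grip","chip1","jar","can","tall_jar","bottle"]:
    for n in S:
        r=robot.place_of(S[n],t)
        print(t,n,[(np.round(a["at"],3).tolist(),round(a["confidence"],2),[round(c) for c in proj(S[n],a["at"])]) for a in r[:7]])
E
```

```text
pics
{'time': 0.0, 'qpos': array([-1.367,  0.379,  1.735,  0.   ,  1.029, -0.033]), 'qd': array([ 0.002,  0.   , -0.001,  0.   , -0.002, -0.   ]), 'tau': array([  0.002, -76.372, -43.436,   0.065,   0.042,  -0.   ]), 'tcp_pos': array([ 0.164, -0.68 ,  0.213]), 'orientation': array([[ 0.972,  0.235, -0.   ],
       [ 0.235, -0.972,  0.001],
       [ 0.   , -0.001, -1.   ]]), 'contact_force': array([-0.183, -0.405, -0.9  ]), 'ft_torque': array([-0.041, -0.003, -0.016]), 'finger_force': 0.0, 'width': 0.09103565298046491}
top ['fx', 'fy', 'cx', 'cy', 'world_from_camera', 'shot'] 360.88504019015573 319.5792705710564 200.14118605339937 [[ 0.001  0.982 -0.188  0.324]
 [-1.     0.003  0.013 -0.023]
 [ 0.014  0.188  0.982  1.167]
 [ 0.     0.     0.     1.   ]]
side ['fx', 'fy', 'cx', 'cy', 'world_from_camera', 'shot'] 507.13836691814834 314.16788545593323 204.13475565722453 [[-0.952  0.154 -0.265  0.114]
 [-0.306 -0.542  0.783  1.027]
 [-0.023  0.826  0.563  0.966]
 [ 0.     0.     0.     1.   ]]
rack top [([0.569, -0.022, 0.0], 0.59, [315, 194])]
rack side [([0.566, -0.021, 0.002], 0.73, [2
[... 1650 characters left out ...]
4, 248]), ([0.652, -0.101, 0.072], 0.4, [266, 219]), ([0.651, -0.018, 0.073], 0.37, [255, 235])]
jar top [([0.684, 0.149, 0.071], 0.91, [261, 153])]
jar side [([0.683, 0.15, 0.072], 0.9, [219, 271]), ([0.43, 0.315, -0.0], 0.46, [289, 360])]
can top [([0.743, -0.181, 0.074], 0.87, [364, 136])]
can side [([0.749, -0.174, 0.071], 0.71, [246, 201])]
tall_jar top [([0.745, 0.099, 0.321], 0.75, [267, 99])]
tall_jar side [([0.742, 0.098, 0.321], 0.9, [194, 177]), ([0.437, -0.308, 0.001], 0.24, [352, 212])]
bottle top [([0.431, 0.32, -0.001], 0.61, [208, 235]), ([0.686, 0.152, 0.071], 0.34, [260, 153])]
bottle side [([0.429, 0.319, 0.002], 0.86, [288, 361]), ([0.567, -0.02, 0.07], 0.72, [283, 241])]
```

View pics/top1.png

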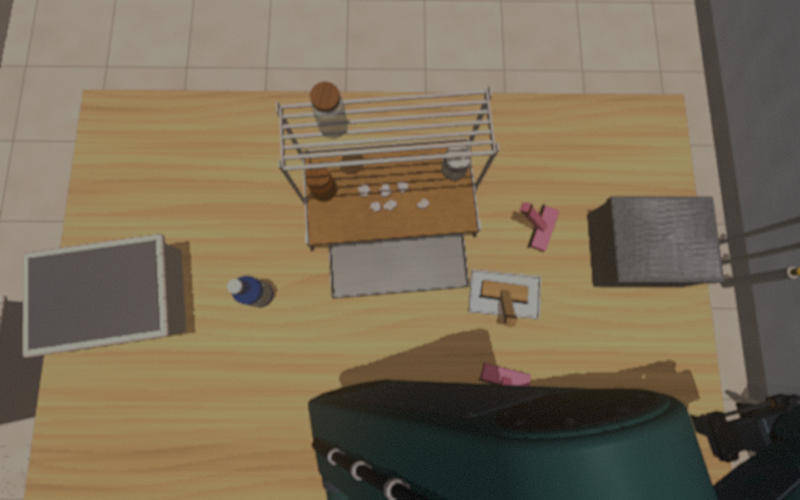

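View pics/side1.png

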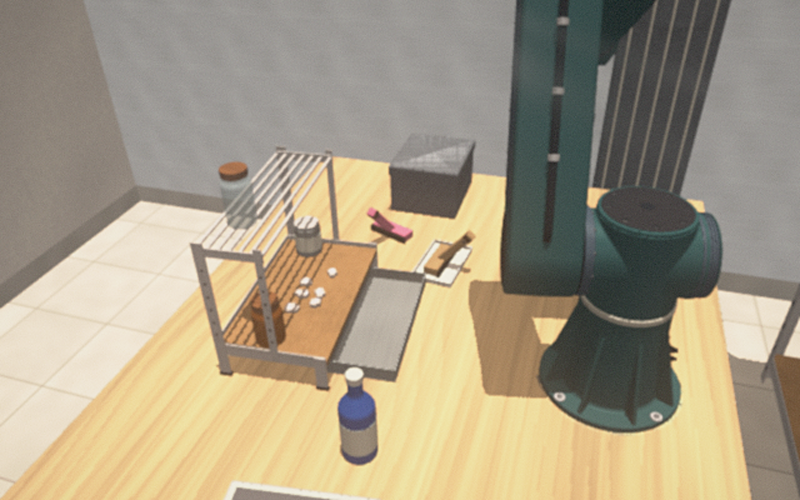

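Wooden scraper candidates (top view): wooden one in the white dish at px (403,236), pink ones at (435,183) and (403,302). The wooden one in the white dish fits the description. A tool pointing straight down can't get behind the chips under the tier, so I'll first check how the arm behaves near its reach limits. I'll lift clear and confirm the scraper in a crop.

```bash
python3 -m inch '[0,0,-0.3,0,0,0,-0.3,0,0,0,-0.3,0,0,0,-0.3,0,0,0,-0.3,0]'; python3 - <<'E'
from h import *
p=robot.snapshot("top");save(p,"crop1.png",(370,160,460,330),3.5)
np.set_printoptions(precision=4,suppress=True)
s=robot.get_state();print(s["qpos"],s["tcp_pos"])
E
```

```text
time: 1.92
tcp_pos: [0.1642, -0.6804, 0.517]
orientation: [[0.972, 0.235, 0.0], [0.235, -0.972, -0.002], [-0.0, 0.002, -1.0]]
contact_force: [0.2, -0.3, -0.7]
width: 0.0913
finger_force: 0.0
[-1.3673  0.1761  1.438   0.      1.5182 -0.0333] [ 0.1644 -0.6814  0.5241]
```

View pics/crop1.png

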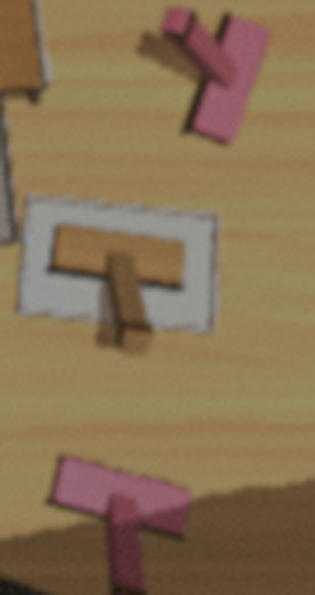

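The crop confirms it: the wooden scraper stands in the white dish (crop px ~(118,265)), and the other two are pink. Next I'll move over the centre, high up, to test the reach limit.

```bash
python3 -m inch '[0.718,-0.44,-0.06,0.237,0.718,-0.44,-0.06,0.237,0.718,-0.44,-0.06,0.237,0.718,-0.44,-0.06,0.237,0.718,-0.44,-0.06,0.237]' | head -3
python3 -c "
from h import *
np.set_printoptions(precision=4,suppress=True)
s=robot.get_state();print(s['qpos'],s['tcp_pos'],s['orientation'])"
```

```text
time: 2.6
tcp_pos: [0.3854, -0.4581, 0.5362]
orientation: [[1.0, -0.0, 0.0], [-0.0, -1.0, -0.0], [0.0, 0.0, -1.0]]
[-0.9103 -0.0068  1.615  -0.      1.5331  0.6608] [ 0.3854 -0.4581  0.5362] [[ 1.     -0.0003  0.0002]
 [-0.0003 -1.     -0.0002]
 [ 0.0002  0.0002 -1.    ]]
```

```bash
python3 -m inch '[0.4,-0.455,-0.05,0,0.4,-0.455,-0.05,0,0.4,-0.455,-0.05,0,0.4,-0.455,-0.05,0,0.4,-0.455,-0.05,0]' | sed -n 2p
python3 -m inch '[0.2,-0.228,-0.025,0,0.2,-0.228,-0.025,0,0.2,-0.228,-0.025,0,0.2,-0.228,-0.025,0,0.2,-0.228,-0.025,0]' | sed -n 2p
python3 -m inch '[0.6,0,0,0,0.6,0,0,0,0.6,0,0,0,0.6,0,0,0,0.6,0,0,0]'|head -3
python3 -m inch '[0.6,0,0,0,0.6,0,0,0,0.6,0,0,0,0.6,0,0,0,0.6,0,0,0]'|head -3
python3 -c "
from h import *
np.set_printoptions(precision=4,suppress=True)
s=robot.get_state();print(s['qpos'],s['tcp_pos'],s['orientation'])"
```

```text
tcp_pos: [0.5911, -0.2241, 0.5619]
tcp_pos: [0.7913, 0.004, 0.5865]
time: 4.47
tcp_pos: [1.0224, 0.0016, 0.5857]
orientation: [[1.0, -0.0, 0.013], [-0.0, -1.0, 0.0], [0.013, -0.0, -1.0]]
time: 5.1
tcp_pos: [1.0801, 0.0013, 0.4972]
orientation: [[0.999, -0.0, 0.054], [-0.0, -1.0, 0.0], [0.054, -0.0, -0.999]]
[-0.0206  1.1368  0.001   0.0012  1.9494  1.5508] [1.0801 0.0013 0.4972] [[ 0.9985 -0.0002  0.0544]
 [-0.0002 -1.      0.    ]
 [ 0.0544 -0.     -0.9985]]
```

```bash
cat > st.py <<'E'
from h import *
np.set_printoptions(precision=4,suppress=True)
s=robot.get_state();R=s['orientation'];print(round(s['time'],2),s['qpos'],s['tcp_pos'],'tilt',np.arctan2(np.hypot(R[0,2],R[1,2]),-R[2,2]),'yaw',np.arctan2(R[1,2],R[0,2]),'ytilt',R[2,1],'F',s['contact_force'],s['width'],s['finger_force'])
E
python3 -m inch '[0.09,0,-0.045,0]' | sed -n 3p; python3 st.py
python3 -m inch '[0.09,0,-0.045,0]' | sed -n 3p; python3 st.py
python3 -m inch '[0.2,0,-0.1,0]' | sed -n 3p; python3 st.py
python3 -m inch '[0.2,0,-0.1,0,0.2,0,-0.1,0]' | sed -n 3p; python3 st.py
```

```text
orientation: [[0.996, -0.0, 0.086], [-0.0, -1.0, 0.0], [0.086, -0.0, -0.996]]
5.22 [-0.0208  1.1305  0.0027  0.0021  1.922   1.551 ] [1.0863 0.0012 0.5036] tilt 0.0864966789602978 yaw 0.0016545496267833756 ytilt -0.00016126121565827238 F [ 0.2836 -0.0803 -0.061 ] 0.09116813511504734 0.0
orientation: [[0.992, -0.0, 0.127], [-0.0, -1.0, 0.0], [0.127, -0.0, -0.992]]
5.35 [-0.0209  1.1178  0.001   0.0029  1.8959  1.5511] [1.0909 0.0012 0.5191] tilt 0.12693210479090614 yaw 0.0010181990145596744 ytilt -0.00014977921167153772 F [ 0.547  -0.0944 -0.7996] 0.09127108450651224 0.0
orientation: [[0.987, -0.0, 0.162], [-0.0, -1.0, 0.0], [0.162, -0.0, -0.987]]
5.47 [-0.0211  1.1065  0.001   0.0037  1.8713  1.5513] [1.0951 0.0011 0.5324] tilt 0.16281651354851392 yaw 0.0009299285585001664 ytilt -0.00018476630949746227 F [-0.0679  0.0941 -0.4721] 0.09118113545451162 0.0
orientation: [[0.98, -0.0, 0.201], [-0.0, -1.0, 0.0], [0.201, -0.0, -0.98]]
5.72 [-0.0215  1.0877  0.0013  0.0047  1.8507  1.5513] [1.0963 0.001  0.5538] tilt 0.2019906141993837 yaw 0.0008762945612427269 ytilt -0.00022471270815808362 F [ 0.3539 -0.0847 -0.3619] 0.09130442623679479 0.0
```

```bash
cat > kin.py <<'E'
import numpy as np
from scipy.optimize import least_squares
D=[(.379,1.7345,1.0285,.6995,.2135),(.1761,1.438,1.5182,.7009,.5241),(-.0068,1.615,1.5331,.5987,.5362),(1.1368,.001,1.9494,1.0801,.4972),(1.1305,.0027,1.922,1.0863,.5036),(1.1178,.001,1.8959,1.0909,.5191),(1.1065,.001,1.8713,1.0951,.5324),(1.0877,.0013,1.8507,1.0963,.5538)]
def fk(P,q2,q3,q5):
    a,h,L1,L2,f,Lt=P
    s=q2+q3; t=s+q5
    return np.array([a+L1*np.sin(q2)+L2*np.sin(s)+f*np.cos(s)+Lt*np.sin(t),h+L1*np.cos(q2)+L2*np.cos(s)-f*np.sin(s)+Lt*np.cos(t)])
def res(P): return np.concatenate([fk(P,*d[:3])-d[3:] for d in D])
sol=least_squares(res,[0,.4,.5,.5,0,.3]);P=sol.x
def ik(r,z,tilt):
    S=np.pi-tilt
    g=lambda q:np.append(fk(P,q[0],q[1],S-q[0]-q[1])-[r,z],0)
    s=least_squares(g,[.2,1.8],bounds=([-.74,0],[2.19,2.66])); q=s.x
    return np.array([*q,S-q.sum()]),np.abs(s.fun).max()
if __name__=="__main__":
    np.set_printoptions(precision=3,suppress=True)
    print(P,np.abs(sol.fun).max())
    for tilt in(.5,.6,.7,.8):
        for n,x,y,z in[("dish",.375,-.30,.075),("dishup",.375,-.30,.25),("rack",.69,-.1,.145),("rackfront",.54,-.05,.15)]:
            # wrist-based radial dist: approx planar with y offset of wrist
            Lt=P[5]; wx=x-Lt*np.sin(tilt); rw=np.hypot(wx,y); # tool plane is world xz
            q,e=ik(rw+Lt*np.sin(tilt),z,tilt)
            print(tilt,n,q,round(e,4),"wrist r",round(rw,3))
E
python3 kin.py
```

```text
[0.    0.318 0.551 0.604 0.042 0.269] 0.00013233108187715725
0.5 dish [0.225 2.395 0.022] 0.0 wrist r 0.388
0.5 dishup [-0.158  2.33   0.469] 0.0 wrist r 0.388
0.5 rack [0.324 2.039 0.278] 0.0 wrist r 0.57
0.5 rackfront [0.085 2.336 0.221] 0.0 wrist r 0.414
0.6 dish [ 0.245  2.42  -0.123] 0.0 wrist r 0.374
0.6 dishup [-0.163  2.365  0.34 ] 0.0 wrist r 0.374
0.6 rack [0.317 2.086 0.138] 0.0 wrist r 0.548
0.6 rackfront [0.079 2.382 0.081] 0.0 wrist r 0.392
0.7 dish [ 0.277  2.44  -0.275] 0.0 wrist r 0.362
0.7 dishup [-0.159  2.397  0.204] 0.0 wrist r 0.362
0.7 rack [ 0.317  2.13  -0.006] 0.0 wrist r 0.527
0.7 rackfront [ 0.084  2.424 -0.067] 0.0 wrist r 0.37
0.8 dish [ 0.32   2.455 -0.433] 0.0 wrist r 0.351
0.8 dishup [-0.145  2.427  0.059] 0.0 wrist r 0.351
0.8 rack [ 0.327  2.169 -0.155] 0.0 wrist r 0.507
0.8 rackfront [ 0.102  2.463 -0.223] 0.0 wrist r 0.351
```

```bash
cat > kin6.py <<'E'
import numpy as np
from kin import P
from scipy.optimize import least_squares
from scipy.spatial.transform import Rotation as Ro
a,h,L1,L2,f,Lt=P; d=.0233
lo=np.array([-2.77,-.74,0,-1.06,.31,-3.08]);hi=np.array([2.77,2.19,2.66,4.2,2.87,3.08])
def fk6(q):
    s=q[1]+q[2]
    w=np.array([a+L1*np.sin(q[1])+L2*np.sin(s)+f*np.cos(s),d,h+L1*np.cos(q[1])+L2*np.cos(s)-f*np.sin(s)])
    R1=Ro.from_euler('z',q[0])
    R=R1*Ro.from_euler('y',s)*Ro.from_euler('z',q[3])*Ro.from_euler('y',q[4])*Ro.from_euler('z',q[5]+np.pi/2)
    return R1.apply(w)+R.as_matrix()[:,2]*Lt,R
def Rt(tilt,yaw): # tool frame: x forward-ish, z down+forward
    return Ro.from_euler('z',yaw)*Ro.from_matrix([[1,0,0],[0,-1,0],[0,0,-1]])*Ro.from_euler('y',tilt)
def ik6(p,R,q0):
    g=lambda q:np.r_[fk6(q)[0]-p,.3*((R.inv()*fk6(q)[1]).as_rotvec())]
    s=least_squares(g,np.clip(q0,lo+1e-3,hi-1e-3),bounds=(lo,hi)); return s.x,np.abs(s.fun).max()
if __name__=="__main__":
    np.set_printoptions(precision=3,suppress=True)
    q=np.array([-.0215,1.0877,.0013,.0047,1.8507,1.5513]);print(fk6(q)[0],Rt(.2,0).as_matrix()[:,2],fk6(q)[1].as_matrix()[:,2])
    for t in(.4,.45,.5):
      for yaw in(0.,-.1):
        q=np.array([0,.3,1.8,.0,.6,1.57])
        for n,p in[("high",(.7,-.1,.4)),("dishup",(.38,-.3,.25)),("dish",(.38,-.3,.075)),("dishup",(.38,-.3,.25)),("mid",(.54,-.1,.25)),("rackL",(.69,.03,.15)),("rackR",(.69,-.1,.15)),("frontL",(.54,.03,.15)),("frontR",(.54,-.1,.15))]:
            q,e=ik6(np.array(p),Rt(t,yaw),q); print(t,yaw,n,q,round(e,4))
E
python3 kin6.py
```

```text
[1.097 0.001 0.554] [ 0.199  0.    -0.98 ] [ 0.201  0.    -0.98 ]
0.4 0.0 high [-0.205  0.071  1.803  0.103  0.878  1.315] 0.0
0.4 0.0 dishup [-0.885 -0.138  2.29   0.443  0.779  0.4  ] 0.0
0.4 0.0 dish [-0.885  0.219  2.36   0.818  0.426 -0.046] 0.0
0.4 0.0 dishup [-0.885 -0.138  2.29   0.443  0.779  0.4  ] 0.0
0.4 0.0 mid [-0.278 -0.06   2.22   0.189  0.603  1.157] 0.0
0.4 0.0 rackL [ 0.011  0.32   2.004 -0.011  0.418  1.591] 0.0
0.4 0.0 rackR [-0.208  0.331  1.988  0.192  0.437  1.204] 0.0
0.4 0.0 frontL [ 0.015  0.096  2.292 -0.017  0.354  1.601] 0.0
0.4 0.0 frontR [-0.278  0.112  2.273  0.289  0.384  1.045] 0.0
0.4 -0.1 high [-0.188  0.069  1.805  0.045  0.869  1.461] 0.0
0.4 -0.1 dishup [-0.868 -0.153  2.302  0.412  0.741  0.532] 0.0
0.4 -0.1 dish [-0.868  0.209  2.374  0.825  0.377  0.056] 0.0
0.4 -0.1 dishup [-0.868 -0.153  2.302  0.412  0.741  0.532] 0.0
0.4 -0.1 mid [-0.255 -0.063  2.223  0.109  0.588  1.337] 0.0
0.4 -0.1 rackL [ 0.029  0.322  2.002 -0.122  0.424  1.801] 0.0
0.4 -0.1 rackR [-0.191  0.329  1.991  0.086  0.424  1.409] 0.0
0.4 -0.1 frontL [ 0.039  0.098  2.29 
[... 1687 characters left out ...]
rontL [ 0.018  0.071  2.312 -0.034  0.31   1.619] 0.0154
0.5 0.0 frontR [-0.302  0.096  2.311  0.519  0.31   0.803] 0.0043
0.5 -0.1 high [-0.192  0.034  1.862  0.064  0.748  1.443] 0.0
0.5 -0.1 dishup [-0.912 -0.172  2.342  0.573  0.696  0.364] 0.0
0.5 -0.1 dish [-0.912  0.216  2.407  1.168  0.388 -0.316] 0.0
0.5 -0.1 dishup [-0.912 -0.172  2.342  0.573  0.696  0.364] 0.0
0.5 -0.1 mid [-0.264 -0.092  2.274  0.173  0.471  1.272] 0.0
0.5 -0.1 rackL [ 0.036  0.307  2.046 -0.221  0.31   1.902] 0.0029
0.5 -0.1 rackR [-0.196  0.314  2.035  0.156  0.31   1.338] 0.0034
0.5 -0.1 frontL [ 0.058  0.077  2.314 -0.289  0.31   1.989] 0.0118
0.5 -0.1 frontR [-0.274  0.088  2.303  0.316  0.31   1.112] 0.011
```

```bash
for i in 1; do
python3 -m inch '[0.2,0,-0.05,0]' >/dev/null; python3 -m inch '[0.2,0,-0.04,0]' >/dev/null; python3 -m inch '[0.2,0,-0.03,0]' >/dev/null; python3 -m inch '[0.2,0,-0.02,0]' >/dev/null; python3 -m inch '[0.2,0,-0.01,0]' | sed -n 3p; done; python3 st.py
```

```text
orientation: [[0.927, -0.0, 0.375], [-0.0, -1.0, 0.0], [0.375, -0.0, -0.927]]
6.35 [-0.0217  1.0907  0.0021  0.0085  1.6642  1.5518] [1.1449 0.0007 0.5644] tilt 0.3846310340922186 yaw 0.0009044032781895241 ytilt -0.0004668852945538676 F [-0.189   0.4395  0.0076] 0.09110072160111103 0.0
```

```bash
python3 -m inch '[0.2,0,0,0]' >/dev/null;  python3 st.py
cat > go.py <<'E'
import sys
from st import *
for w in sys.argv[1:]:
    t=np.array([float(c) for c in w.split(',')]);dw=t-s['tcp_pos'];print(w,'tool shift',R.T@dw,'rows',np.ceil(np.linalg.norm(dw)/.0625))
E
python3 go.py .72,-.2,.5 .3825,-.2985,.25
```

```text
6.47 [-0.0217  1.0936  0.0021  0.0093  1.6245  1.5518] [1.1554 0.0007 0.5653] tilt 0.4215037307326556 yaw 0.0010295384479815967 ytilt -0.0005248038361468078 F [0.5648 0.0818 0.3944] 0.09122041573375415 0.0
6.47 [-0.0217  1.0936  0.0021  0.0093  1.6245  1.5518] [1.1554 0.0007 0.5653] tilt 0.4215037307326556 yaw 0.0010295384479815967 ytilt -0.0005248038361468078 F [0.5648 0.0818 0.3944] 0.09122041573375415 0.0
.72,-.2,.5 tool shift [-0.424   0.2008 -0.1187] rows 8.0
.3825,-.2985,.25 tool shift [-0.8342  0.2995 -0.0287] rows 15.0
```

```bash
python3 -m inch '[-0.424,0.2,-0.119,0,-0.424,0.2,-0.119,0,-0.424,0.2,-0.119,0,-0.424,0.2,-0.119,0,-0.424,0.2,-0.119,0]' >/dev/null
python3 go.py .72,-.2,.5 .3825,-.2985,.25
```

```text
7.1 [-0.13    0.4933  1.0345  0.0572  1.1968  1.4312] [ 0.9714 -0.0891  0.5425] tilt 0.42071887213154713 yaw 0.0007037036267823977 ytilt -0.0003169986795965375 F [ 1.3399 -0.4326  1.506 ] 0.09151537180856134 0.0
.72,-.2,.5 tool shift [-0.2469  0.1109 -0.0639] rows 5.0
.3825,-.2985,.25 tool shift [-0.657   0.2095  0.0264] rows 12.0
```

```bash
python3 -m inch '[-0.247,0.111,-0.064,0,-0.247,0.111,-0.064,0,-0.247,0.111,-0.064,0,-0.247,0.111,-0.064,0,-0.247,0.111,-0.064,0]' | sed -n 2p
python3 -m inch '[-0.41,0.098,0.09,0,-0.41,0.098,0.09,0,-0.41,0.098,0.09,0,-0.41,0.098,0.09,0,-0.41,0.098,0.09,0]' | sed -n 2p
python3 go.py .3825,-.2985,.25
```

```text
tcp_pos: [0.7191, -0.2007, 0.5009]
tcp_pos: [0.475, -0.2709, 0.3193]
8.35 [-0.6889 -0.1311  2.1511  0.3612  0.8219  0.6746] [ 0.475  -0.2709  0.3193] tilt 0.4206238891656554 yaw -0.002282539912573298 ytilt 0.0008501828448608063 F [ 0.8126 -0.8686  1.1426] 0.09119273523096702 0.0
.3825,-.2985,.25 tool shift [-0.1128  0.0276  0.0255] rows 2.0
```

```bash
cat > meas.py <<'E'
import sys
from st import *
p=robot.snapshot("wrist");T=np.eye(4);T[:3,:3]=R;T[:3,3]=s['tcp_pos']
W=T@np.array(p["hand_eye"]);p2=dict(p);p["world_from_camera"]=W if False else p.get("world_from_camera")
for n in sys.argv[2:]:
    r=robot.place_of(p2,n);print(n,[(np.round(x["at"],4).tolist(),round(x["confidence"],2)) for x in r[:6]])
    m=robot.masks_of(p2,n)
    if m:
        ys,xs=np.nonzero(m[0]["pixels"]);print(' mask',m[0]["confidence"],len(xs),xs.mean(),ys.mean(),xs.min(),xs.max(),ys.min(),ys.max())
save(p2,sys.argv[1]+".png");np.savez("pics/"+sys.argv[1],W=W,K=[p["fx"],p["fy"],p["cx"],p["cy"]])
E
python3 -m inch '[-0.113,0.028,0.025,0,-0.113,0.028,0.025,0,-0.113,0.028,0.025,0]' >/dev/null; python3 meas.py w1 grip scraper dish
python3 -m inch '[0.02,0.0,0.045,0,0.02,0,0.045,0]' >/dev/null; python3 meas.py w2 grip scraper
```

```text
8.72 [-0.8902 -0.1402  2.2976  0.4704  0.7698  0.379 ] [ 0.3807 -0.2985  0.2491] tilt 0.41744290908383697 yaw 0.0013629800448850074 ytilt -0.00226802679232934 F [0.9218 0.0333 0.3541] 0.09126062776568901 0.0
grip [([0.3771, -0.2966, 0.0883], 0.83), ([0.6296, -0.3611, 0.085], 0.82)]
 mask 0.92 3860 324.1981865284974 222.2323834196891 281 368 189 276
scraper [([0.4355, -0.3075, 0.0076], 0.96), ([0.6066, -0.4203, 0.0049], 0.95)]
 mask 0.62 3935 387.971791613723 84.6284625158831 348 426 28 142
dish []
 mask 0.58 6221 330.3369233242244 215.83845040990195 262 392 172 259
9.32 [-0.8168 -0.0324  2.2702  0.4979  0.6733  0.3955] [ 0.421  -0.2974  0.2168] tilt 0.41760007853367853 yaw 0.007775843189324958 ytilt -0.0025132943875860237 F [0.0809 1.0146 0.7595] 0.09116848062681836 0.0
grip [([0.379, -0.2966, 0.0853], 0.95), ([0.6283, -0.3614, 0.0835], 0.95)]
 mask 0.7 4886 396.2189930413426 100.10724519033974 352 438 40 161
scraper [([0.6054, -0.4173, 0.0015], 0.7), ([0.4393, -0.3061, 0.007], 0.62)]
 mask 0.95 4814 395.9524304113004 100.17947652679685 351 438 40 162
```

View pics/w2.png

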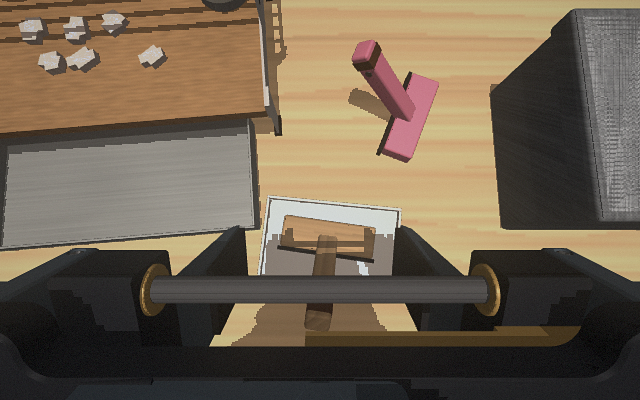

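The wrist view shows the wooden scraper in its dish at (325,270), its grip between the fingers, and the pink look-alike at (405,110). Four views put the grip at about (0.377,-0.297,0.087), and the text implies a height of 0.087.

```bash
python3 go.py .382,-.297,.073
```

```text
9.57 [-0.8203 -0.0383  2.2707  0.4975  0.6748  0.395 ] [ 0.42   -0.2987  0.2195] tilt 0.4204841706361241 yaw -0.0014692720781413194 ytilt 0.0005516823146451514 F [-0.5037 -0.1889  0.2663] 0.09102471879399235 0.0
.382,-.297,.073 tool shift [-0.0944 -0.0018  0.1182] rows 3.0
```

```bash
python3 -m inch '[-0.047,-0.002,0.059,0,-0.094,-0.002,0.118,0,-0.094,-0.002,0.118,0,-0.094,-0.002,0.118,0]' >/dev/null; python3 go.py .382,-.297,.073
python3 -m inch '[0,0,0,0,0,0,0,0,0,0,0,0,0,0,0,0,0,0,0,0]' -1 40 | tail -3; python3 st.py
```

```text
10.07 [-0.8861  0.2263  2.3693  0.8889  0.4188 -0.1135] [ 0.3813 -0.296   0.0717] tilt 0.4181818724404987 yaw 0.004491361559293405 ytilt -0.0025336861632391525 F [-0.2287  0.6135  0.1532] 0.09156734377194885 0.0
.382,-.297,.073 tool shift [ 0.0012  0.001  -0.0009] rows 1.0
contact_force: [0.7, 0.1, -0.1]
width: 0.0439
finger_force: 0.0
10.7 [-0.8848  0.2249  2.3685  0.8895  0.4182 -0.1141] [ 0.3823 -0.2964  0.0726] tilt 0.4196946191053892 yaw 0.0006249232901973189 ytilt -0.0002824986861530174 F [ 0.6669  0.0503 -0.1006] 0.04385376279545107 0.0
```

```bash
python3 -m inch '[0,0,0,0,0,0,0,0,0,0,0,0,0,0,0,0]' | tail -3; python3 st.py
```

```text
contact_force: [-0.2, -1.8, -0.9]
width: 0.0238
finger_force: 40.0
11.2 [-0.8849  0.2253  2.3684  0.8897  0.418  -0.1144] [ 0.3823 -0.2965  0.0724] tilt 0.4195493366055522 yaw 0.0005261500451724658 ytilt -0.0003278724227932547 F [-0.1744 -1.819  -0.877 ] 0.02382012643177034 39.99967038631439
```

Closed on 23.8 mm (the grip is 24 mm), so it's held. Next I'll lift it and check the in-hand pose and the camera offset.

```bash
python3 go.py .3823,-.2965,.2224 .42,-.2,.24
```

```text
11.2 [-0.8849  0.2253  2.3684  0.8897  0.418  -0.1144] [ 0.3823 -0.2965  0.0724] tilt 0.4195493366055522 yaw 0.0005261500451724658 ytilt -0.0003278724227932547 F [-0.1744 -1.819  -0.877 ] 0.02382012643177034 39.99967038631439
.3823,-.2965,.2224 tool shift [ 0.0611 -0.     -0.1369] rows 3.0
.42,-.2,.24 tool shift [ 0.1027 -0.0965 -0.1376] rows 4.0
```

```bash
python3 -m inch '[0.02,0,-0.045,0,0.041,0,-0.091,0,0.061,0,-0.137,0,0.061,0,-0.137,0]' | tail -3
python3 - <<'E'
from st import *
S={n:robot.snapshot(n) for n in("side","top","wrist")}
print(np.array(S["wrist"]["hand_eye"]))
save(S["side"],"side2.png",(200,60,440,280),3); save(S["wrist"],"w3.png")
for t in("scraper","grip"):
    for n in("side","top"):
        r=robot.place_of(S[n],t);print(t,n,[(np.round(x["at"],4).tolist(),round(x["confidence"],2)) for x in r[:4]])
E
```

```text
contact_force: [0.7, -1.0, -2.0]
width: 0.0239
finger_force: 40.0
11.7 [-0.8852 -0.1023  2.3157  0.504   0.7119  0.335 ] [ 0.3832 -0.2978  0.2259] tilt 0.4234307719348921 yaw -0.009728986421211555 ytilt 0.004366052828415834 F [ 0.7465 -0.9512 -1.9691] 0.023856620141989703 39.99947905540466
[[ 0.0001  0.9623  0.2721  0.0765]
 [ 1.     -0.0003  0.0005  0.0006]
 [ 0.0006  0.2721 -0.9623 -0.1699]
 [ 0.      0.      0.      1.    ]]
scraper side [([0.4359, -0.2961, 0.156], 0.87), ([0.6065, -0.4192, 0.0004], 0.84)]
scraper top [([0.2292, -0.3008, -0.0002], 0.86), ([0.6019, -0.4206, 0.0034], 0.63)]
grip side [([0.6238, -0.3617, 0.0832], 0.9), ([0.3762, -0.2978, 0.2392], 0.85)]
grip top [([0.6261, -0.3621, 0.0865], 0.92), ([0.1664, -0.2851, 0.0887], 0.74), ([0.3761, -0.2956, 0.237], 0.58)]
```

View pics/side2.png

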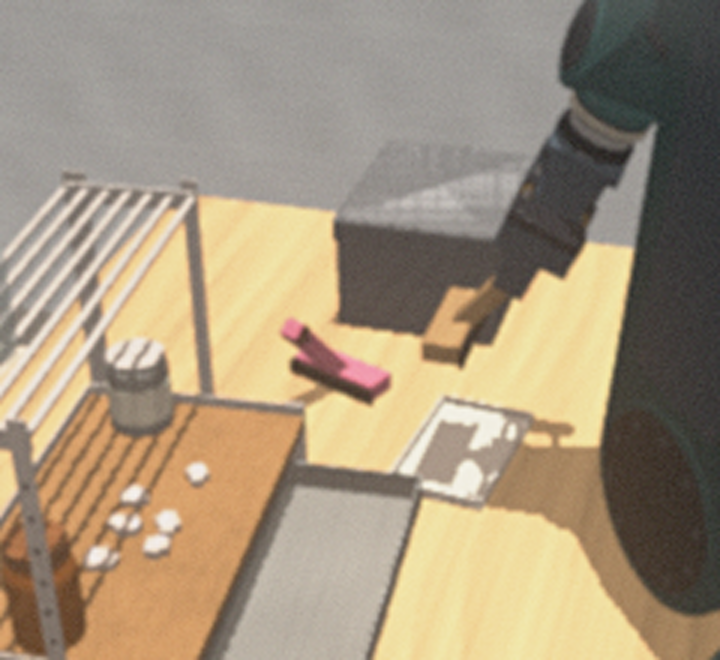

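The side view shows the wooden scraper held upright at crop (455,320) and the chips still in place. I'll measure the chips' back edge and the board edge before entering.

```bash
python3 - <<'E'
from h import *
import json
from st import *
# chips: back edge via white threshold in side1-like current views
p=robot.snapshot("wrist");T=np.eye(4);T[:3,:3]=R;T[:3,3]=s['tcp_pos'];Wr=T@np.array(p["hand_eye"])
q=robot.snapshot("side")
for nm,pp,W in(("wrist",p,Wr),("side",q,None)):
    r=robot.place_of(pp,"chip1");print(nm,[(np.round(x["at"],3).tolist(),round(x["confidence"],2)) for x in r[:9]])
    hsv=cv2.cvtColor(pp["img"],cv2.COLOR_RGB2HSV)
    m=((hsv[...,1]<45)&(hsv[...,2]>150)).astype(np.uint8)
    n,l,st_,c=cv2.connectedComponentsWithStats(m)
    for i in range(1,n):
        if 15<st_[i,4]<1500:
            P=onz(pp,*c[i],.078,W)
            if .6<P[0]<.74 and -.14<P[1]<.1:
                ys,xs=np.nonzero(l==i);Q=np.array([onz(pp,x,y,.078,W) for x,y in zip(xs,ys)])
                print('  ',c[i].round(),st_[i,4],P.round(3),'x',Q[:,0].min().round(3),Q[:,0].max().round(3),'y',Q[:,1].min().round(3),Q[:,1].max().round(3))
for n in("board_edge","tier_edge","tray"):
    print(n,[(np.round(x["at"],3).tolist(),round(x["confidence"],2)) for pp in(p,q) for x in robot.place_of(pp,n)[:1]])
E
python3 go.py .48,-.02,.215
```

```text
12.05 [-0.8852 -0.0952  2.319   0.505   0.7105  0.3338] [ 0.3817 -0.2959  0.221 ] tilt 0.4179309805738167 yaw 0.00547039537976979 ytilt -0.0024887094675060586 F [ 0.5667  0.2419 -1.2567] 0.02397470623023134 39.999414682388306
wrist [([0.644, -0.013, 0.076], 0.91), ([0.684, 0.052, 0.071], 0.9), ([0.656, -0.094, 0.074], 0.85), ([0.689, -0.003, 0.074], 0.76), ([0.645, 0.02, 0.073], 0.76)]
   [38.  2.] 122 [0.688 0.054 0.078] x 0.684 0.691 y 0.039 0.067
   [79.  0.] 32 [0.69  0.004 0.078] x 0.69 0.691 y -0.01 0.014
   [81.  9.] 99 [ 0.679 -0.     0.078] x 0.674 0.683 y -0.012 0.01
   [38. 12.] 34 [0.674 0.053 0.078] x 0.673 0.677 y 0.046 0.061
   [156.  28.] 257 [ 0.653 -0.095  0.078] x 0.641 0.666 y -0.109 -0.081
   [87. 30.] 324 [ 0.649 -0.012  0.078] x 0.636 0.663 y -0.028 0.005
   [57. 33.] 259 [0.646 0.025 0.078] x 0.634 0.657 y 0.014 0.038
side [([0.648, -0.018, 0.077], 0.64), ([0.7, -0.046, 0.073], 0.58), ([0.686, 0.05, 0.078], 0.53), ([0.645, 0.018, 0.072], 0.52), ([0.692, -0.002, 0.073], 0.41), ([0.65, -0.1, 0.07], 0.37)]
   [265. 217.] 24 [ 0.654 -0.104  0.078] x 0.646 0.663 y -0.114 -0.093
   [244. 224.] 26 [ 0.7   -0.051  0.078] x 0.691 0.708 y -0.063 -0.041
   [256. 233.] 32 [ 0.65  -0.02   0.078] x 0.64 0.66 y -0.033 -0.008
   [252. 240.] 32 [0.647 0.013 0.078] x 0.638 0.656 y 0.0 0.026
   [232. 245.] 28 [0.693 0.046 0.078] x 0.682 0.702 y 0.037 0.057
board_edge [([0.567, -0.024, 0.072], 0.93), ([0.566, -0.016, 0.071], 0.96)]
tier_edge [([0.671, -0.014, 0.32], 0.95)]
tray [([0.504, -0.037, 0.0], 0.9), ([0.509, -0.033, 0.001], 0.96)]
12.55 [-0.8852 -0.0973  2.3181  0.5047  0.7109  0.3341] [ 0.3822 -0.2965  0.2224] tilt 0.41956247304555166 yaw 0.0008879495478147903 ytilt -0.00044169279850080713 F [ 0.8527 -1.1758 -1.2893] 0.023944285522162285 39.99943792819977
.48,-.02,.215 tool shift [ 0.0862 -0.2765  0.0467] rows 5.0
```

```bash
python3 -m inch '[0.086,-0.298,0.047,0,0.086,-0.298,0.047,0,0.086,-0.298,0.047,0,0.086,-0.298,0.047,0,0.086,-0.298,0.047,0]' | tail -3; python3 -m inch '[0,0,0,0]' >/dev/null
python3 go.py .5,.002,.157 .69,.002,.157 
```

```text
contact_force: [1.2, -1.4, -1.7]
width: 0.0237
finger_force: 40.0
13.3 [-0.078  -0.1561  2.3842  0.0738  0.4967  1.4296] [ 0.4773 -0.0044  0.215 ] tilt 0.4194286354239701 yaw 0.008410791031744006 ytilt -0.0010829634484070595 F [-0.3057  0.1609 -1.5466] 0.02381359451968722 40.000335574150085
.5,.002,.157 tool shift [-0.0029 -0.0062  0.0622] rows 2.0
.69,.002,.157 tool shift [ 0.1707 -0.0051  0.1396] rows 4.0
```

```bash
python3 -m inch '[-0.002,0,0.031,0,-0.003,0,0.062,0,-0.003,0,0.062,0]' >/dev/null;  python3 go.py .6,.002,.157 .69,.002,.157 
```

```text
13.68 [-0.0839  0.0089  2.3764  0.1009  0.3442  1.4001] [ 0.4981 -0.0094  0.1553] tilt 0.41507403889730554 yaw 0.0004384699769807523 ytilt -0.0006120124412760454 F [-1.1586 -0.4423 -1.0995] 0.02375928238820846 39.99935567378998
.6,.002,.157 tool shift [ 0.0939 -0.0115  0.0395] rows 2.0
.69,.002,.157 tool shift [ 0.1763 -0.0115  0.0758] rows 4.0
```

```bash
python3 -m inch '[0.03,-0.004,0.013,0,0.06,-0.008,0.026,0,0.094,-0.01,0.039,0,0.094,-0.01,0.039,0,0.094,-0.01,0.039,0]' | tail -3;  python3 go.py .69,.002,.157;python3 st.py
```

```text
contact_force: [-0.3, 0.0, -2.1]
width: 0.0239
finger_force: 40.0
14.3 [-0.046   0.1671  2.1869  0.0518  0.3694  1.4813] [0.6002 0.0007 0.1603] tilt 0.4189978203986601 yaw -4.591541936064674e-05 ytilt -0.00031263547528411704 F [-0.3406  0.0209 -2.1061] 0.023899005250368963 39.999287724494934
.69,.002,.157 tool shift [ 0.0807 -0.0013  0.0395] rows 2.0
14.3 [-0.046   0.1671  2.1869  0.0518  0.3694  1.4813] [0.6002 0.0007 0.1603] tilt 0.4189978203986601 yaw -4.591541936064674e-05 ytilt -0.00031263547528411704 F [-0.3406  0.0209 -2.1061] 0.023899005250368963 39.999287724494934
```

```bash
python3 -m inch '[0.014,0,0.006,0,0.028,0,0.012,0,0.042,0,0.02,0,0.042,0,0.02,0]' | tail -3; python3 st.py; python3 - <<'E'
from h import *
S={n:robot.snapshot(n) for n in("wrist","side")}
a=S["side"]["img"][100:280,180:420];a=cv2.resize(a,(533,400));b=cv2.resize(S["wrist"]["img"],(267*0+260,163))
c=np.zeros((400,800,3),np.uint8);c[:,:533]=a;c[:163,540:800]=b;cv2.imwrite("pics/in1.png",c[:,:,::-1])
E
```

```text
contact_force: [0.7, -0.4, -1.2]
width: 0.0233
finger_force: 40.0
14.8 [-0.041   0.2432  2.0947  0.0452  0.3852  1.4917] [0.6486 0.0013 0.1583] tilt 0.41925589174249134 yaw 0.0007009028386843223 ytilt -0.0003664423544892311 F [ 0.6676 -0.4068 -1.2023] 0.023303446191819382 39.9993771314621
```

View pics/in1.png

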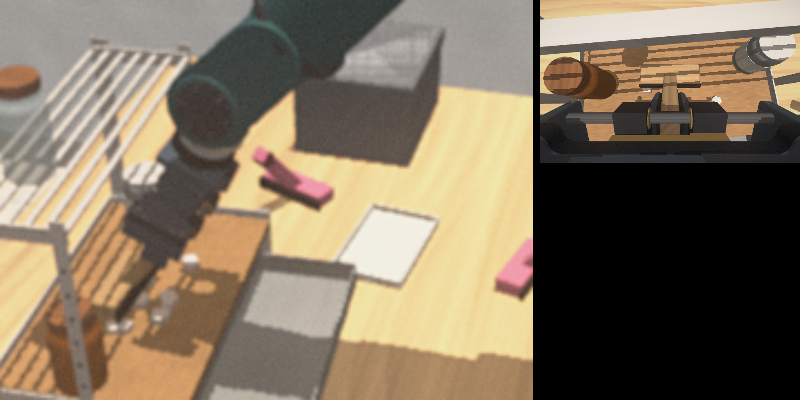

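Scraper is under the tier at crop (120,310), above the front chips, with nothing touching. Going further in slowly.

```bash
python3 -m inch '[0.01,0,0.005,0,0.019,0,0.009,0,0.019,0,0.009,0]' | tail -3; python3 go.py .69,.002,.157
```

```text
contact_force: [0.6, 0.5, -1.5]
width: 0.0234
finger_force: 40.0
15.28 [-0.0396  0.2735  2.0543  0.0425  0.3947  1.4957] [0.6693 0.0012 0.1581] tilt 0.4196866396780574 yaw 0.0005689101753295958 ytilt -0.0003241025376539935 F [ 0.6063  0.4664 -1.5437] 0.02343678525614675 39.999420046806335
.69,.002,.157 tool shift [ 0.0184 -0.0008  0.0095] rows 1.0
```

```bash
python3 -m inch '[0.01,0,0.005,0,0.019,0,0.009,0,0.019,0,0.009,0]' | tail -3; python3 go.py .69,.002,.1425
```

```text
contact_force: [-0.5, 1.1, -1.9]
width: 0.0239
finger_force: 40.0
15.65 [-0.0381  0.3046  2.0128  0.0401  0.4052  1.4995] [0.6903 0.0013 0.1575] tilt 0.41953397909987017 yaw 0.0006853183469012388 ytilt -0.0003941874086314827 F [-0.5333  1.0853 -1.9039] 0.023945534525326315 39.9993771314621
.69,.002,.1425 tool shift [-0.0064 -0.0007  0.0136] rows 1.0
```

```bash
python3 -m inch '[-0.003,0,0.007,0,-0.006,0,0.014,0,-0.006,0,0.014,0]' | tail -3; python3 st.py;python3 -m inch '[-0.0008,0,0.0018,0,-0.0008,0,0.0018,0]' | tail -3; python3 st.py
```

```text
contact_force: [0.3, -0.7, -0.9]
width: 0.0238
finger_force: 40.0
16.02 [-0.0381  0.3281  2.0186  0.0428  0.3772  1.4965] [0.6892 0.0013 0.1414] tilt 0.41832679254369326 yaw 0.0006906717002152426 ytilt -0.00040031099956164073 F [ 0.3285 -0.65   -0.8732] 0.023785467743969304 39.99964714050293
contact_force: [-4.1, 0.7, 6.7]
width: 0.0235
finger_force: 40.0
16.27 [-0.038   0.3297  2.018   0.0432  0.3738  1.4961] [0.6902 0.0013 0.141 ] tilt 0.42067490698234367 yaw 0.0005955800007511778 ytilt -0.00031865471611439974 F [-4.1085  0.6867  6.6961] 0.023451277475499455 40.00159442424774
```

```bash
python3 -m inch '[-0.0165,0,-0.0078,0,-0.033,0,-0.0152,0,-0.0495,0,-0.0225,0,-0.066,0,-0.0299,0,-0.0825,0,-0.0373,0]' | tail -3; python3 st.py
```

```text
contact_force: [1.6, -0.8, 2.9]
width: 0.0237
finger_force: 40.0
16.9 [-0.0452  0.1983  2.1974  0.0581  0.3271  1.4748] [0.5979 0.0013 0.141 ] tilt 0.4195643000638142 yaw 0.0006059541635432984 ytilt -0.0003784798970704664 F [ 1.575  -0.7969  2.8643] 0.023699544839397683 40.00057518482208
```

```bash
python3 -m inch '[-0.011,0,-0.005,0,-0.022,0,-0.01,0,-0.033,0,-0.0149,0,-0.044,0,-0.0198,0,-0.055,0,-0.0247,0]' | tail -3; python3 st.py; python3 -m inch '[-0.007,0,-0.003,0,-0.014,0,-0.0063,0,-0.014,0,-0.0063,0]' | tail -3; python3 st.py
```

```text
contact_force: [2.9, -0.3, 2.6]
width: 0.0238
finger_force: 40.0
17.52 [-0.0515  0.1063  2.3099  0.0702  0.3074  1.4571] [0.5381 0.0013 0.141 ] tilt 0.41921111166225555 yaw 0.0006396809755261029 ytilt -0.00038003645297901215 F [ 2.9004 -0.3307  2.6015] 0.0237853002144139 40.00059485435486
contact_force: [-2.8, -0.9, 5.7]
width: 0.0239
finger_force: 40.0
17.9 [-0.0535  0.0811  2.3379  0.0732  0.3064  1.4525] [0.5226 0.0013 0.1411] tilt 0.41756643471866084 yaw 0.0009770585679394939 ytilt -0.0005139231812257523 F [-2.8386 -0.8506  5.6895] 0.023868134500886633 40.00113487243652
```

```bash
python3 -m inch '[0.008,0,-0.018,0,0.016,0,-0.036,0,0.016,0,-0.036,0]' | tail -3; cat > look.py <<'E'
import sys
from st import *
S={n:robot.snapshot(n) for n in("side","wrist","top")}
for n in S:
    print(n,[(np.round(x["at"],3).tolist(),round(x["confidence"],2)) for x in robot.place_of(S[n],"chip1")[:9]])
c=np.zeros((600,800,3),np.uint8);c[:360,:480]=cv2.resize(S["side"]["img"][100:280,180:420],(480,360));c[:200,480:800]=cv2.resize(S["wrist"]["img"],(320,200))
c[360:600,:400]=cv2.resize(S["top"]["img"][120:240,230:430],(400,240))
cv2.imwrite("pics/"+sys.argv[1],c[:,:,::-1])
E
python3 look.py l1.png
```

```text
contact_force: [0.6, 0.2, -1.3]
width: 0.0238
finger_force: 40.0
18.27 [-0.0535  0.0002  2.321   0.0565  0.4017  1.4703] [0.5237 0.0013 0.1814] tilt 0.4197270654928207 yaw 0.0007191332269701797 ytilt -0.0003983383724434065 F [ 0.6224  0.1585 -1.2526] 0.02376923278638427 39.99972939491272
side [([0.542, 0.05, 0.014], 0.6), ([0.528, 0.03, 0.012], 0.59), ([0.527, -0.034, 0.016], 0.53), ([0.541, -0.053, 0.016], 0.45), ([0.533, -0.006, 0.012], 0.43), ([0.652, -0.102, 0.072], 0.38)]
wrist [([0.656, -0.097, 0.076], 0.97), ([0.533, -0.052, 0.018], 0.81), ([0.543, 0.055, 0.011], 0.76)]
top [([0.686, 0.151, 0.07], 0.63), ([0.649, -0.096, 0.073], 0.61), ([0.541, -0.053, 0.02], 0.37), ([0.432, -0.309, 0.001], 0.2)]
```

View pics/l1.png

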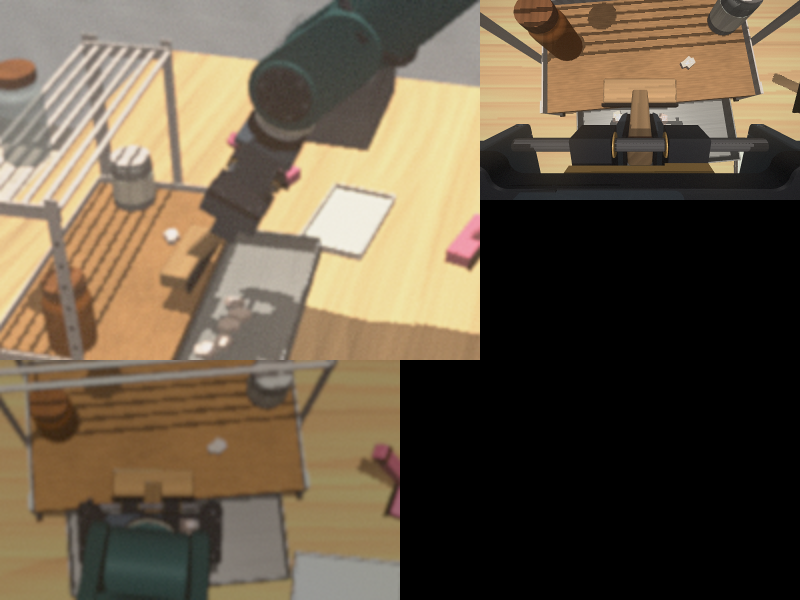

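Side crop: five chips lie in the tray, and one is left on the board at crop (172,236), world (0.653,-0.098). For a second stroke at y=-0.077, the foot clears the can.

```bash
python3 go.py .53,-.077,.165 .647,-.077,.160
```

```text
18.57 [-0.0535  0.0025  2.3219  0.0565  0.4011  1.4703] [0.523  0.0013 0.1798] tilt 0.41722384727156137 yaw 0.0009721513852120677 ytilt -0.0005350207333432657 F [ 0.0894  1.5526 -1.6267] 0.023977403280598532 39.99972224235535
.53,-.077,.165 tool shift [0.0005 0.0783 0.0163] rows 2.0
.647,-.077,.160 tool shift [0.1054 0.0783 0.0683] rows 3.0
```

```bash
python3 -m inch '[0,0.04,0.008,0,0,0.078,0.016,0,0.036,0.078,0.034,0,0.07,0.078,0.051,0,0.105,0.078,0.068,0]' | tail -3;python3 -m inch '[0,0,0,0,0,0,0,0]' >/dev/null; python3 go.py .647,-.077,.1415
```

```text
contact_force: [0.3, -0.0, -1.7]
width: 0.0237
finger_force: 40.0
19.45 [-0.1848  0.245   2.0869  0.1914  0.4058  1.2256] [ 0.6462 -0.0766  0.1602] tilt 0.4170136385794001 yaw 0.00164037155190433 ytilt -0.0007406604890733094 F [-0.4239 -0.6147 -2.3138] 0.02342933401499585 39.99979555606842
.647,-.077,.1415 tool shift [-0.0069  0.0004  0.0175] rows 1.0
```

```bash
python3 -m inch '[-0.004,0,0.009,0,-0.007,0,0.0175,0,-0.0075,0,0.0185,0,-0.0075,0,0.0185,0]' | tail -3; python3 st.py
```

```text
contact_force: [-0.1, 0.0, -2.1]
width: 0.0237
finger_force: 40.0
19.95 [-0.1847  0.2782  2.0907  0.2098  0.368   1.2061] [ 0.6474 -0.0767  0.1408] tilt 0.4184277112797419 yaw 0.0008027873890816265 ytilt -0.0004788635489522375 F [-0.0575  0.0327 -2.084 ] 0.023709486848700775 39.99970614910126
```

```bash
python3 -m inch '[-0.0168,0,-0.0065,0,-0.0333,0,-0.0139,0,-0.0498,0,-0.0212,0,-0.0663,0,-0.0286,0,-0.0828,0,-0.036,0]' | tail -3; python3 st.py; python3 -m inch '[-0.009,0,-0.004,0,-0.018,0,-0.008,0,-0.027,0,-0.012,0,-0.036,0,-0.016,0,-0.036,0,-0.016,0]' | tail -3;  python3 st.py; python3 -m inch '[0.008,0,-0.018,0,0.016,0,-0.036,0,0.016,0,-0.036,0]' | tail -3; python3 look.py l2.png
```

```text
contact_force: [3.9, 0.6, 3.1]
width: 0.0239
finger_force: 40.0
20.57 [-0.2216  0.1457  2.2639  0.2771  0.3338  1.1057] [ 0.5562 -0.0768  0.1407] tilt 0.41917427038122496 yaw 0.0004308922838803843 ytilt -0.000317139159885643 F [3.9068 0.5535 3.09  ] 0.023908598185490845 40.00059127807617
contact_force: [-10.6, -1.6, 18.1]
width: 0.024
finger_force: 40.0
21.2 [-0.2423  0.0848  2.3353  0.3081  0.3289  1.0565] [ 0.517  -0.0767  0.1405] tilt 0.41801784109397233 yaw 0.0013894547014310587 ytilt -0.0006787628110867093 F [-10.5677  -1.6392  18.0597] 0.02403243799367759 40.0037544965744
contact_force: [0.0, 0.3, -2.1]
width: 0.0237
finger_force: 40.0
21.57 [-0.2419  0.0046  2.3191  0.2419  0.4208  1.1276] [ 0.5177 -0.0766  0.1802] tilt 0.4188994996118296 yaw 0.0011004254276865797 ytilt -0.00044199472650766547 F [ 0.0167  0.2707 -2.0502] 0.023703449535331038 39.99980270862579
side [([0.54, 0.052, 0.014], 0.64), ([0.529, 0.03, 0.012], 0.5), ([0.54, -0.054, 0.014], 0.49), ([0.538, -0.004, 0.012], 0.47), ([0.525, -0.033, 0.015], 0.42)]
wrist [([0.543, 0.051, 0.01], 0.96), ([0.534, -0.007, 0.012], 0.88), ([0.525, 0.031, 0.01], 0.69), ([0.525, -0.029, 0.011], 0.44), ([0.536, -0.051, 0.02], 0.37)]
top [([0.567, -0.023, -0.001], 0.68), ([0.543, 0.053, 0.011], 0.63), ([0.525, 0.035, 0.013], 0.35)]
```

View pics/l2.png

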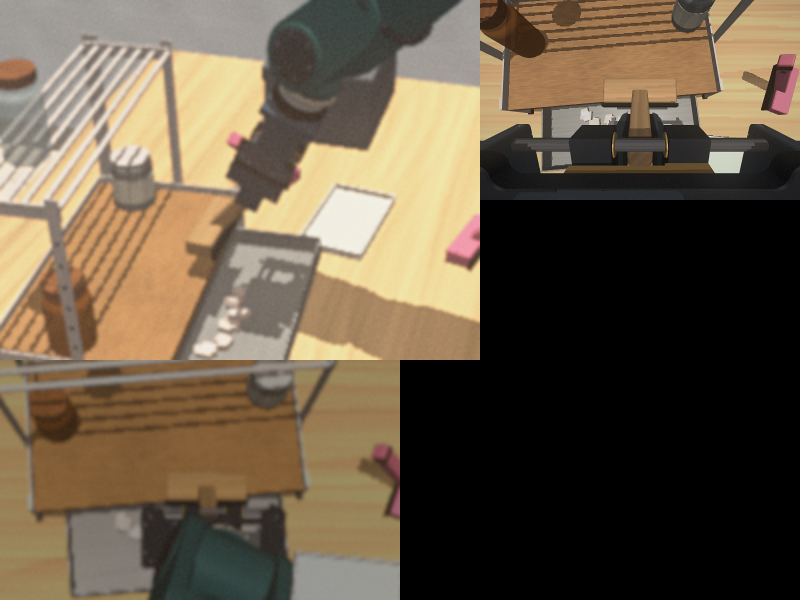

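```bash
python3 -m inch '[-0.045,0.04,-0.04,0,-0.08,0.1,-0.055,0,-0.1,0.15,-0.06,0,-0.1,0.2,-0.06,0,-0.1,0.215,-0.06,0]' | tail -3; python3 -m inch '[0,0,0,0]' >/dev/null; python3 - <<'E'
from st import *
S={n:robot.snapshot(n) for n in("side","wrist","top")}
for n in S:
    print(n,[(np.round(x["at"],3).tolist(),round(x["confidence"],2)) for x in robot.place_of(S[n],"chip1")[:9]])
c=np.zeros((560,800,3),np.uint8);c[:,:400]=cv2.resize(S["side"]["img"][180:292,220:300],(400,560));
c[:300,400:]=cv2.resize(S["top"]["img"][150:240,240:360],(400,300))
cv2.imwrite("pics/l3.png",c[:,:,::-1])
print([(np.round(x["at"],4).tolist(),round(x["confidence"],2)) for n in("side","top") for x in robot.place_of(S[n],"dish")[:2]],[(np.round(x["at"],4).tolist(),round(x["confidence"],2)) for n in("side","top") for x in robot.place_of(S[n],"scraper")[:3]])
E
```

```text
contact_force: [0.0, 0.1, -2.3]
width: 0.0237
finger_force: 40.0
22.62 [-0.8407 -0.0239  2.3158  0.5374  0.6329  0.3289] [ 0.4019 -0.2921  0.1933] tilt 0.4178579406875993 yaw 0.0015300042575559431 ytilt -0.0014013892754343642 F [-0.91    1.0322 -1.1831] 0.024101924415345644 39.999534487724304
side [([0.542, 0.055, 0.013], 0.62), ([0.542, -0.081, 0.012], 0.54), ([0.526, -0.036, 0.018], 0.53), ([0.537, -0.054, 0.017], 0.46), ([0.537, -0.005, 0.012], 0.43), ([0.531, 0.03, 0.013], 0.39)]
wrist [([0.538, -0.049, 0.019], 0.94), ([0.524, -0.034, 0.014], 0.89), ([0.525, 0.031, 0.012], 0.77), ([0.532, -0.007, 0.01], 0.75), ([0.547, 0.055, 0.014], 0.73), ([0.544, -0.076, 0.016], 0.54)]
top [([0.544, 0.052, 0.01], 0.61), ([0.523, -0.033, 0.015], 0.51), ([0.539, -0.051, 0.015], 0.46), ([0.531, -0.006, 0.014], 0.44), ([0.524, 0.036, 0.014], 0.37), ([0.538, -0.08, 0.014], 0.37)]
[([0.4337, -0.311, -0.0011], 0.9), ([0.4325, -0.3098, 0.0], 0.79)] [([0.4563, -0.2923, 0.1256], 0.71), ([0.6056, -0.4227, 0.0022], 0.76), ([0.4566, -0.2903, 0.1272], 0.57), ([0.2263, -0.3028, 0.003], 0.48)]
```

View pics/l3.png

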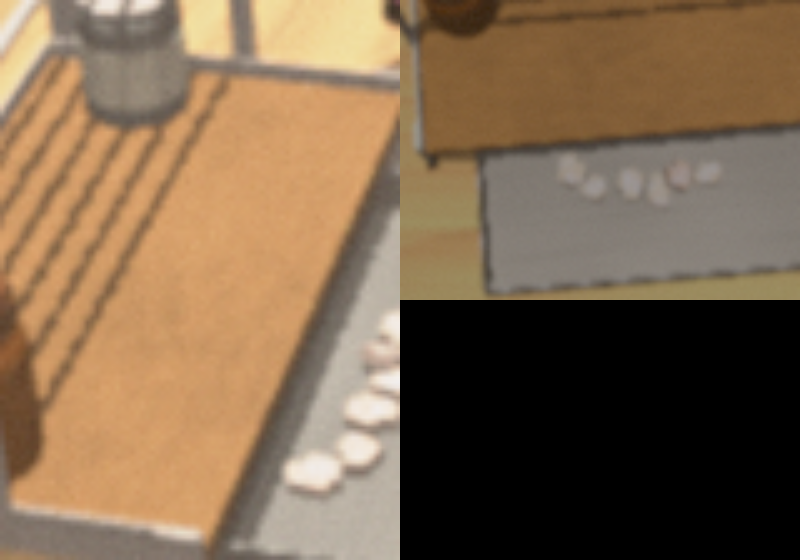

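All six chips lie in the tray (top crop y≈165-205) and the board is clear. Next I'll set the scraper down in the dish.

```bash
python3 go.py .3815,-.308,.1 .3815,-.308,.0745
```

```text
23.12 [-0.839  -0.0258  2.3162  0.5376  0.6331  0.3284] [ 0.4024 -0.2913  0.194 ] tilt 0.41887873485901556 yaw 0.0012620739904579668 ytilt -0.0003516929740120079 F [ 0.1142 -0.7728 -3.4167] 0.023849487068329667 39.99975085258484
.3815,-.308,.1 tool shift [-0.0573  0.0167  0.0774] rows 2.0
.3815,-.308,.0745 tool shift [-0.0677  0.0167  0.1007] rows 2.0
```

```bash
python3 -m inch '[-0.025,0.016,0.02,0,-0.042,0.017,0.045,0,-0.057,0.017,0.077,0,-0.057,0.017,0.077,0]' | tail -3; python3 -m inch '[-0.004,0,0.01,0,-0.009,0,0.021,0,-0.0105,0,0.0235,0,-0.0105,0,0.0235,0]'|tail -3;  python3 st.py
```

```text
contact_force: [0.4, -0.4, -1.7]
width: 0.0237
finger_force: 40.0
contact_force: [0.3, 0.3, -1.2]
width: 0.0237
finger_force: 40.0
24.12 [-0.9048  0.2292  2.3517  0.8658  0.4339 -0.1071] [ 0.3818 -0.309   0.0756] tilt 0.41951012899519197 yaw -0.00035317085674517647 ytilt 0.00014871017680071822 F [ 0.2879  0.2708 -1.1633] 0.02368767060392573 39.99973475933075
```

Down another ~3 mm until it touches.

```bash
python3 -m inch '[-0.0006,0,0.0014,0,-0.0012,0,0.0028,0,-0.0012,0,0.0028,0]'|tail -3;  python3 st.py; python3 -m inch '[-0.0003,0,0.0007,0,-0.0003,0,0.0007,0]'|tail -3;  python3 st.py
```

```text
contact_force: [-0.1, 0.4, -1.0]
width: 0.0239
finger_force: 40.0
24.5 [-0.9049  0.2381  2.3522  0.8797  0.4282 -0.1224] [ 0.3815 -0.3087  0.0717] tilt 0.4188241079635367 yaw 0.0006572988851410919 ytilt -0.0003913830065050508 F [-0.1155  0.3693 -0.9706] 0.023882787403535954 39.999720454216
contact_force: [-14.3, 5.3, 25.6]
width: 0.0237
finger_force: 40.0
24.75 [-0.9054  0.2385  2.3524  0.8826  0.4282 -0.1258] [ 0.3815 -0.3087  0.0716] tilt 0.41963852408969055 yaw 0.0009763504555533102 ytilt -0.00042898312015129996 F [-14.2541   5.2596  25.6468] 0.023665502597502896 40.00529766082764
```

```bash
python3 -m inch '[0.0002,0,-0.0004,0,0.0002,0,-0.0004,0]'|tail -3; python3 -m inch '[0,0,0,0,0,0,0,0,0,0,0,0,0,0,0,0,0,0,0,0]' 0.2 3|tail -3;  python3 st.py
```

```text
contact_force: [-6.9, 2.6, 12.4]
width: 0.0238
finger_force: 40.0
contact_force: [0.5, 1.0, -0.1]
width: 0.0547
finger_force: 0.0
25.62 [-0.9048  0.2391  2.3522  0.8811  0.4277 -0.1239] [ 0.3815 -0.3087  0.0713] tilt 0.4187305786044864 yaw 0.0008987001090871826 ytilt -0.0004783160559969635 F [ 0.5154  0.9684 -0.1208] 0.05465363179234931 0.0
```

Released. Now I'll retreat straight back along the tool axis, then up.

```bash
python3 -m inch '[0.008,0,-0.02,0,0.02,0,-0.06,0,0.05,0,-0.11,0,0.08,0,-0.16,0,0.08,0,-0.18,0]' 0.8|tail -3; python3 -m inch '[0,0,0,0,0,0,0,0]' >/dev/null; python3 - <<'E'
from st import *
S={n:robot.snapshot(n) for n in("side","top")}
for t in("scraper","grip","dish","chip1","tray","jar","can","tall_jar","bottle"):
  for n in S: print(t,n,[(np.round(x["at"],3).tolist(),round(x["confidence"],2)) for x in robot.place_of(S[n],t)[:6]])
save(S["side"],"end.png",(180,100,440,300),3)
E
```

```text
contact_force: [-0.4, 0.8, 0.0]
width: 0.0823
finger_force: 0.0
26.5 [-0.9051 -0.1515  2.2703  0.4574  0.8105  0.3835] [ 0.3811 -0.3083  0.267 ] tilt 0.41782508022183823 yaw 0.0033837794208977146 ytilt -0.0016674284732347974 F [-0.4381 -0.5795 -0.6458] 0.0817337098909667 0.0
scraper side [([0.605, -0.418, 0.001], 0.71), ([0.437, -0.306, 0.003], 0.63)]
scraper top [([0.605, -0.423, 0.007], 0.79), ([0.434, -0.307, 0.007], 0.69), ([0.226, -0.305, 0.001], 0.6)]
grip side [([0.622, -0.363, 0.084], 0.86), ([0.376, -0.31, 0.086], 0.75), ([0.683, 0.153, 0.072], 0.67)]
grip top [([0.376, -0.309, 0.086], 0.94), ([0.625, -0.361, 0.086], 0.67), ([0.166, -0.284, 0.089], 0.67), ([0.566, -0.026, 0.0], 0.66)]
dish side [([0.433, -0.308, -0.003], 0.69)]
dish top [([0.428, -0.31, 0.0], 0.91), ([0.507, -0.034, -0.002], 0.73), ([0.57, -0.024, 0.076], 0.58)]
chip1 side [([0.536, -0.002, 0.014], 0.66), ([0.541, -0.085, 0.009], 0.56), ([0.538, -0.054, 0.018], 0.55), ([0.541, 0.051, 0.013], 0.51), ([0.526, 0.029, 0.015], 0.49), ([0.526, -0.035, 0.016], 0.37)]
chip1 top [([0.526, -0.033, 0.012], 0.64), ([0.543, 0.052, 0.011], 0.64), ([0.531, -0.006, 0.013], 0.57), ([0.539, -0.051, 0.016], 0.49), ([0.523, 0.036, 0.012], 0.4), ([0.538, -0.08, 0.013], 0.39)]
tray side [([0.508, -0.034, -0.001], 0.73), ([0.545, 0.054, 0.012], 0.55)]
tray top [([0.509, -0.032, 0.002], 0.85)]
jar side [([0.685, 0.149, 0.07], 0.83)]
jar top [([0.685, 0.153, 0.074], 0.59), ([0.522, 0.036, 0.012], 0.52), ([0.539, -0.082, 0.012], 0.49)]
can side [([0.75, -0.177, 0.071], 0.94)]
can top [([0.746, -0.179, 0.077], 0.88), ([0.432, -0.31, 0.004], 0.24)]
tall_jar side [([0.743, 0.1, 0.32], 0.56)]
tall_jar top [([0.744, 0.098, 0.32], 0.61), ([0.682, 0.152, 0.072], 0.23)]
bottle side [([0.43, 0.316, 0.0], 0.77), ([0.751, -0.178, 0.07], 0.34)]
bottle top [([0.43, 0.322, -0.0], 0.94)]
```

View pics/end.png

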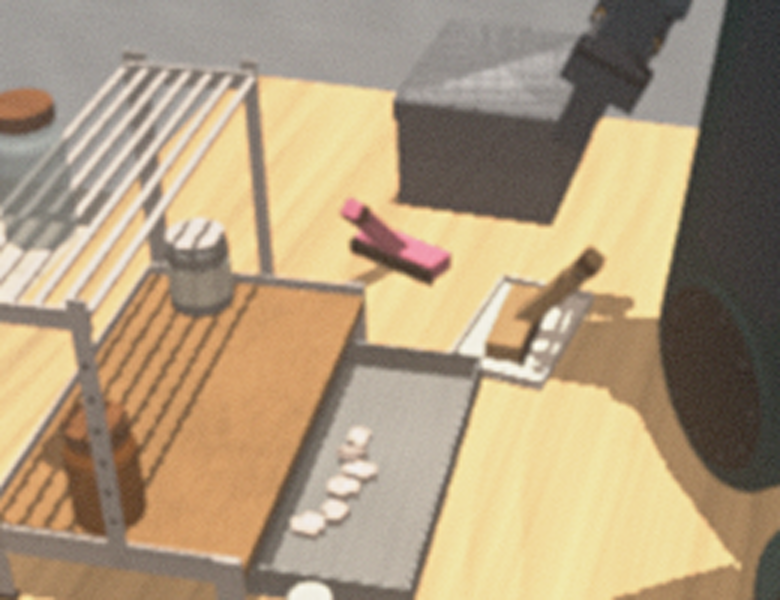

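The scraper stands upright in its dish at crop (530,315), all six chips lie in the tray around (335,480), and the bystanders haven't moved. Handing in.

```bash
python3 -c "
from cell import robot
print(robot.close_job())"
```

```text
the job is handed in; nothing more can be done
None
```

Job handed in at about 27 s: the last pictures show all six chips in the steel tray, the scraper upright and released in its white dish, and the jars, can and bottle where they stood; the judge's verdict was not returned.

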